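Take the glued candle ledge out of the tilting vise

ROBOT

A 6-joint arm with a two-finger parallel gripper is mounted at the origin on the work surface. World frame = base frame: x ahead of the robot, y to its left, z up, the work surface at z = 0. Lengths are in m, angles in rad, forces in N, time in s.
With the tool pointing down it reaches from about 0.4 to 0.825 m from the base axis. Payload 7 kg.
Tool frame: the origin (TCP) lies at the very end of the fingers, on their centre line; the grasp point (between the pads) lies 19 mm behind it; x points along the fingers, y is the direction in which the jaws open and shut, and the axes are right-handed (so a half turn about x gives the same grasp; the last joint's range is limited). The gripper opens to 88 mm and grips with 3 to 60 N. Pads are 19 mm wide; open, the fingers measure 130 mm over their backs; the gripper's body (78 mm by 193 mm) begins 47 mm behind the grasp point.
Start: joints at [1.551, 0.359, 0.012, 0, -1.224, -0.288], TCP at [0.205, 0.643, 0.227] pointing down, gripper open.
Joint ranges: [-3.07, 3.07], [-1.43, 2.12], [-1.02, 1.25], [-3.03, 1.67], [-3.05, -0], [-3.03, 3.03]. Speed limits (rad/s): [2.39, 2.39, 3.01, 3.14, 3.14, 3.14].

INTERFACE

Orientations are given as [roll, pitch, yaw] about the fixed x, y, z axes, in that order (R = Rz(yaw) Ry(pitch) Rx(roll)).
In Python, from station import arm gives the robot as it stands.
- The arm moves only by the shell command python3 -m inch 'ROWS' [OPENING] [FORCE]. ROWS is text: rows parted by semicolons, each of 6 numbers parted by spaces: the shift along the world's x, y, z in units of 30 mm (1.0 is 30 mm), then the turn, a rotation vector about the world's x, y, z in units of 5 degrees (1.0 is 5 degrees). In form: dx dy dz wx wy wz; .... A call has 1 to 12 rows; each row shifts and turns the commanded pose from where the row before left it; what a row does not reach is not made up. A row lasts 1/8 s, in which the tool goes at most 62.5 mm and 10.7 degrees, less where a joint would pass 70% of its speed; a pose out of reach is approached as far as the arm can. A call is refused whole if a number of a shift passes 1 or a number of a turn 1, either way. A call with a gripper value outside its range is refused whole. OPENING is the opening, from 0 (shut) to 1 (fully open), set as the call begins (- or left out, the last holds). The fingers move at their own pace and stop on an object; FORCE is the grip in N (left out, the last holds). Time passes only in rows, so rows that do not move let the fingers close. It gives the time, the measured TCP pose, the force and the opening at its end, in the units of the state.
- arm.get_state(): the state, without advancing time (a new reading comes with each control period).
- arm.grab_frame(name): name is "side" or "top" or "wrist"; returns a dict with "frame" (480x640x3 uint8, red, green, blue), "range_z" (480x640 float32, m along the optical axis (not along the pixel's ray), 0 where there is no reading), "mtx" (3x3 intrinsics, pixels), "dist_coeffs" ([k1, k2, p1, p2, k3] as OpenCV has them; the pictures are not rectified), "pose" (4x4, takes a point from camera to world coordinates). Camera axes: x right, y up, looking along -z (the intrinsics and any distortion apply to the point x, -y, -z); pixel columns grow to the right and rows downward; lengths in m; the calibration is good to about 2 mm. A picture is of the moment at which its call begins.
- arm.job_done(): hands the job in, once; it reports no verdict.
Trained networks look in a picture, given as the dict that the camera call returned (one of the last four; its "shot" number tells which), for a name from the list of things; names that differ only in an ending like _2 or _b are one class to them, and where a whole thing is asked for, a point or a joint stands for the part that bears it (a point fixed in the world has none). Each returns a list of dicts, best first, with "confidence" (0 to 1); they miss things now and then, are a little off and sometimes report something else, mostly with a low value. They report only what shows in the picture. A call takes as long as a camera call. They do not tell look-alikes from the thing itself.
- arm.search_frame(picture, target): "extent" ([centre column, centre row, width, height] as shares, 0 to 1, of the picture: columns of its width, rows of its height, round what is visible of it).
- arm.masks_of(picture, target): "mask" (480x640 bool, what is visible of it) and "extent" ([centre column, centre row, width, height] as shares, 0 to 1, of the picture: columns of its width, rows of its height, round what is visible of it).
- arm.place_of(picture, target): "position" ([column, row] as shares, 0 to 1, of the picture: columns of its width, rows of its height: a listed point, or the origin of a listed thing).
The state is a dict: "t": time; "q": joint angles; "qd": joint speeds; "joint_efforts": joint torques, N m; "eef_pos": TCP position; "ee_rot": TCP orientation; "force": force on the tool from outside, world axes, zero at the start; "moment": the same for the moment, N m; "width": finger opening in m.
Only numpy, scipy, OpenCV 4.12 (cv2) and the standard library are available. Lean on these libraries where they do the work, as an engineer would, in place of code of your own. Each camera call takes 0.05 s, during which the arm holds its last target. There are 200 camera calls.

TASK

The glue on the wooden candle ledge in the tilted bench vise has set. Pull the vise's red knob to slide its jaw fully open, then lift the candle ledge out and stand it gently and upright on its foot on the plywood drying board, wholly on the board, beside the finished one and parallel to it. Leave the vise open and everything else where it is.

Things in the scene. Friction and masses are not known exactly. Their poses are not given: they have to be found in the camera images.
- vise: Blue bench vise with a tilted bed, bolted to the table: base plate 190 x 150 x 12 mm. Origin: centre of its underside, on the table. +x is the uphill side (the knob), -x the low side (fixed jaw); y runs along the jaws.
- vise_bed: Vise bed, tilted 30 degrees. Origin: middle of the corner of fixed jaw face and bed top; in the vise's frame at x -60, z 52 mm. Its x runs uphill (the way the jaw opens), y along the jaws, z square out of the bed (leaning 30 degrees towards the vise's -x). In mm: fixed jaw x -24 to 0, 100 wide, 40 high over the bed; bed x -30 to 142, 90 wide; end plate x 128 to 140, 38 high.
- jaw (a joint): Slide of the moving jaw along the bed's +x, in m: 0 = closed, 0.045 = fully open at its stop; starts at 0 to 0.003. A friction clutch holds it where it is left; pulling takes about 8 to 12 N. The moving jaw is 100 mm wide, 24 thick, 38 high over the bed, its face at bed x = 56.5 mm + joint.
- knob (a point): Middle of the red knob on the end of the jaw's push-pull bar, moving with the jaw: diameter 30 mm, 33 mm long along the bed's x. At bed x = 168 mm + joint, y 0, z 20 mm; at joint 0 its near end is 11 mm beyond the end plate. Free air beneath it; about 150 mm above the table closed, 175 mm open.
- ledge: Candle ledge, 0.25 kg: pale back board 16 (x) x 120 (y) x 100 mm (z) at x -28 to -12; dark front block 34 high at x -12 to 28, two brass cups in its top. Origin: middle of its 56 x 120 foot. Starts in the vise, foot on the bed, back on the fixed jaw, axes as the bed's (so tilted), up to 12 mm off-centre; stays leaning there when the jaw opens. Too wide to grip along y: grip the back board's 16 mm.
- board: Plywood drying board 150 (x) x 300 (y) x 12 mm, fixed on the table. Origin: centre of its underside; its top is 12 mm above it. The finished ledge stands near its +y end; the other end is free.
- finished: A finished candle ledge of the same shape, size and axes as the ledge, standing loose on the drying board about 80 mm to +y of the board's centre. Not to be moved.
- glue_gun: Black and orange cordless glue gun lying on its side, left of the robot's front, about 180 x 140 x 40 mm. Loose, not to be moved. Origin: under its barrel, on the table.
- bead_jar: Terracotta-coloured jar, 68 mm diameter, 90 mm high, at the back. Loose, not to be moved. Origin: centre of its underside.
- ribbon: Green ribbon spool lying flat, 72 mm diameter, 30 mm high, close beside the vise (to the vise's +y). Loose, not to be moved. Origin: centre of its underside.
- gift_box: Teal gift box with an orange band, 94 x 94 x 53 mm, at the back left. Loose, not to be moved. Origin: centre of its underside.
- pillar_candle: White pillar candle, 70 mm diameter, on a blue dish of 110 mm, 100 mm high in all, at the back right. Loose, not to be moved. Origin: centre of its underside.
- phone: Black phone lying flat, 150 x 72 x 8 mm, right of the robot's front. Loose, not to be moved. Origin: centre of its underside.
There are look-alikes about, which are no part of the job. What is shaped like the ledge but pink is not meant.

How it is judged:
By the outcome, as a careful person would: the job done as asked, in the order asked, and still so for the second after the job is handed in, with the robot touching nothing.
It also fails if it takes over 58 s, if anything falls off the work surface, if the arm or the gripper's body presses on something with over 40 N, if the wrist force passes 120 N, or if a joint passes its speed limit or range.

## Working session

There is one attempt and no reset: what is moved stays moved. The work goes in short steps, Python scripts to look and compute and a shell command to move; the robot and the scene stay as the last step left them, time stands still between calls to the robot, and variables do not carry over. Pictures are saved under pics/ and viewed, about 8 in all and at most 12, crops included, and the job is handed in when it is done.

```bash
mkdir -p pics; ls; cat > h.py <<'E'
import numpy as np, cv2
from station import arm
def pts(p):
    d=p["range_z"]; K=p["mtx"]; v,u=np.mgrid[0:480,0:640]
    n=cv2.undistortPoints(np.stack([u,v],-1).reshape(-1,1,2).astype(np.float64),np.array(K),np.array(p["dist_coeffs"])).reshape(480,640,2)
    c=np.stack([n[...,0]*d,-n[...,1]*d,-d,np.ones_like(d)],-1)
    w=(c@np.array(p["pose"]).T)[...,:3]; w[d<=0]=np.nan
    return w
def save(p,n): cv2.imwrite("pics/"+n,p["frame"][...,::-1])
E
python3 - <<'E'
from h import *
s=arm.get_state(); print({k:np.round(v,3) for k,v in s.items()})
ims=[]
for n in("top","side"):
    p=arm.grab_frame(n); ims.append(p["frame"]); w=pts(p); np.savez(f"{n}.npz",w=w,f=p["frame"])
    print(n,np.round(p["pose"],3).tolist())
    for t in("vise","vise_bed","knob","ledge","board","finished","ribbon","glue_gun"):
        for r in arm.place_of(p,t)[:3]:
            c,q=r["position"]; i,j=min(int(q*480),479),min(int(c*640),639)
            print(n,t,round(r["confidence"],2),j,i,np.round(w[i,j],3))
    save(p,n+"0.png")
E
```

```text
pics
{'t': np.float64(0.0), 'q': array([ 1.551,  0.359,  0.011, -0.   , -1.224, -0.288]), 'qd': array([-0.   , -0.002,  0.001, -0.002, -0.   ,  0.001]), 'joint_efforts': array([-1.0000e-03, -5.8272e+01,  2.9305e+01,  6.9970e+00,  7.0000e-03,
       -0.0000e+00]), 'eef_pos': array([0.204, 0.643, 0.226]), 'ee_rot': array([ 1.656,  1.569, -1.794]), 'force': array([-0.548, -0.761,  0.403]), 'moment': array([ 0.002, -0.002,  0.014]), 'width': np.float64(0.088)}
top [[-0.025, 0.992, -0.123, 0.348], [-1.0, -0.024, 0.009, -0.001], [0.006, 0.124, 0.992, 1.657], [0.0, 0.0, 0.0, 1.0]]
top vise 0.55 238 243 [0.523 0.222 0.122]
top vise_bed 0.45 442 325 [ 0.28  -0.354  0.014]
top knob 0.54 332 162 [ 0.754 -0.044  0.09 ]
top knob 0.54 228 281 [0.423 0.264 0.035]
top ledge 0.88 249 243 [0.525 0.195 0.098]
top ledge 0.73 276 152 [ 0.812  0.123 -0.   ]
top board 0.84 385 261 [ 0.473 -0.195  0.004]
top finished 0.96 356 267 [ 0.455 -0.106  0.042]
top ribbon 0.91 229 282 [0.421 0.263 0.029]
top glue_gun 0.94 198 323 [0.304 0.352 0.038]
side [[0.812, 0.42, -0.405, -0.053], [-0.584, 0.59, -0.558, -0.818], [0.005, 0.689, 0.724, 1.158], [0.0, 0.0, 0.0, 1.0]]
side vise 0.63 279 227 [0.496 0.164 0.081]
side vise 0.52 391 248 [ 0.738 -0.068  0.042]
side vise_bed 0.87 283 226 [0.508 0.161 0.081]
side vise_bed 0.57 278 229 [0.489 0.158 0.082]
side knob 0.84 266 176 [0.542 0.302 0.162]
side knob 0.65 279 224 [0.494 0.159 0.098]
side ledge 0.88 282 222 [0.5   0.151 0.109]
side ledge 0.78 369 208 [0.784 0.093 0.059]
side board 0.67 344 328 [ 0.466 -0.199  0.011]
side finished 0.61 323 311 [ 0.428 -0.156  0.068]
side ribbon 0.72 237 239 [0.394 0.25  0.02 ]
side glue_gun 0.6 197 236 [0.296 0.32  0.032]
```

```bash
python3 - <<'E'
import cv2
a=cv2.imread("pics/top0.png")[100:400,130:530]; b=cv2.imread("pics/side0.png")[130:430,150:550]
cv2.imwrite("pics/topc.png",cv2.resize(a,(800,600),interpolation=3)); cv2.imwrite("pics/sidec.png",cv2.resize(b,(800,600),interpolation=3))
E
```

```text
(no output)
```

View pics/topc.png

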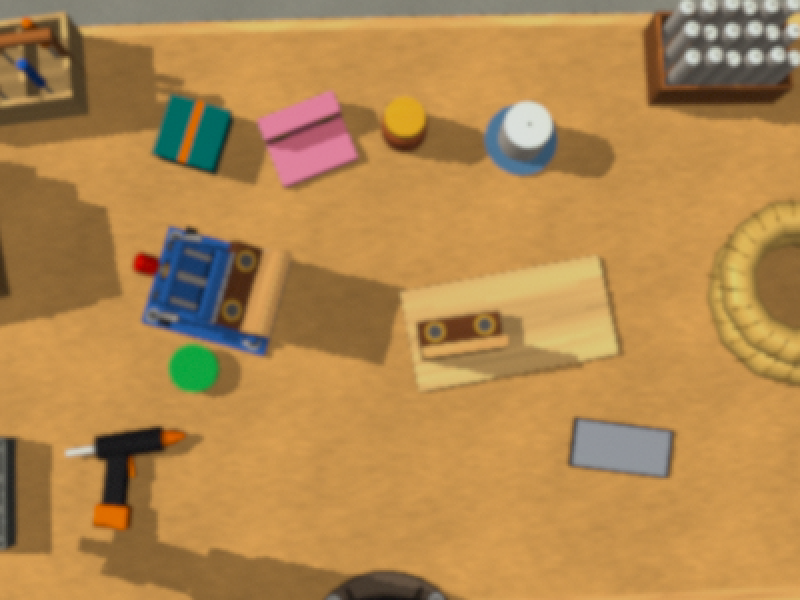

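View pics/sidec.png

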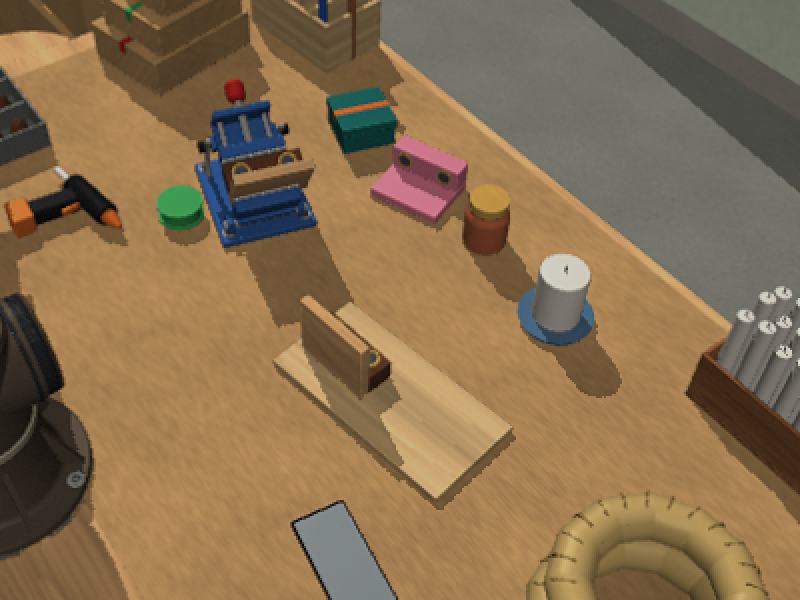

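The top crop shows the vise at crop px (215,290), its knob at left (145,263). The finished ledge is at (462,330), on the near-left end of the board, whose right part is free. The side crop agrees. I'll fit box models of the known geometry to both depth clouds.

```bash
cat > fit.py <<'E'
import numpy as np
from scipy.optimize import least_squares
def sdf(P,lo,hi):
    c=(np.array(lo)+hi)/2; h=(np.array(hi)-lo)/2; q=np.abs(P-c)-h
    return np.linalg.norm(np.maximum(q,0),axis=1)+np.minimum(q.max(1),0)
def Rz(a): c,s=np.cos(a),np.sin(a); return np.array([[c,-s,0],[s,c,0],[0,0,1]])
def Ry(a): c,s=np.cos(a),np.sin(a); return np.array([[c,0,s],[0,1,0],[-s,0,c]])
RB=Ry(-np.pi/6); OB=np.array([-.060,0,.052])
def ledge_sdf(P): return np.minimum(sdf(P,[-.028,-.06,0],[-.012,.06,.1]),sdf(P,[-.012,-.06,0],[.028,.06,.034]))
def vise_sdf(p,P,j=None):   # p=x,y,yaw,joint,ledge off
    V=(P-[p[0],p[1],0])@Rz(p[2]); B=(V-OB)@RB; j=p[3]
    L=B-[.028,p[4],0]
    d=[sdf(V,[-.095,-.075,0],[.095,.075,.012]),sdf(B,[-.024,-.05,-.02],[0,.05,.04]),sdf(B,[.128,-.045,-.02],[.14,.045,.038]),
       sdf(B,[-.03,-.045,-.014],[.142,.045,0]),sdf(B,[.0565+j,-.05,0],[.0805+j,.05,.038]),ledge_sdf(L)]
    r=np.maximum(np.hypot(B[:,1],B[:,2]-.02)-.015,np.abs(B[:,0]-.168-j)-.0165); d.append(r)
    return np.min(d,0)
def board_sdf(p,P): # board x,y,yaw, finished x,y,yaw (world)
    A=(P-[p[0],p[1],0])@Rz(p[2]); F=(P-[p[3],p[4],.012])@Rz(p[5])
    return np.minimum(sdf(A,[-.075,-.15,0],[.075,.15,.012]),ledge_sdf(F))
def solve(f,p0,P,it=4,gate=(.03,.02,.012,.008)):
    p=np.array(p0,float)
    for g in gate:
        Q=P[np.abs(f(p,P))<g]
        p=least_squares(lambda z:f(z,Q),p,loss='soft_l1',f_scale=.002,x_scale=.01).x
    return p,len(Q),np.median(np.abs(f(p,Q)))
E
python3 - <<'E'
from h import *; from fit import *
C={n:np.load(n+".npz")["w"].reshape(-1,3) for n in("top","side")}
def reg(P,c,r): return P[np.isfinite(P[:,0])&(np.hypot(P[:,0]-c[0],P[:,1]-c[1])<r)&(P[:,2]>.006)]
for n in("top","side","both"):
    P=np.vstack(list(C.values())) if n=="both" else C[n]
    p,k,m=solve(vise_sdf,[.52,.225,np.radians(78),.002,0],reg(P,(.52,.23),.17)); print(n,"vise",np.round(p,4),np.degrees(p[2]).round(2),k,m.round(4))
    p,k,m=solve(board_sdf,[.47,-.19,np.radians(9),.465,-.105,np.radians(8)],reg(P,(.47,-.19),.2)); print(n,"board",np.round(p,4),np.degrees(p[[2,5]]).round(2),k,m.round(4))
E
```

```text
top vise [ 0.5274  0.2392  1.2756  0.0025 -0.0121] 73.09 3198 0.0018
top board [ 0.4701 -0.1924  0.1607  0.4524 -0.1141  0.1127] [9.21 6.46] 4908 0.0022
side vise [ 0.5288  0.2381  1.2808  0.0024 -0.0097] 73.38 2889 0.0016
side board [ 0.4704 -0.1939  0.1578  0.437  -0.1203  0.1312] [9.04 7.52] 5370 0.0014
both vise [ 0.5281  0.2386  1.2791  0.0026 -0.0106] 73.29 6084 0.0017
both board [ 0.4702 -0.1933  0.1589  0.4522 -0.1179  0.1154] [9.1  6.61] 10444 0.0017
```

```bash
cat > plan.py <<'E'
from h import *; from fit import *
from scipy.spatial.transform import Rotation as R
V=np.array([.5281,.2386]); VY=1.2791; LO=-.0106
RBW=Rz(VY)@RB
def bed(b): return Rz(VY)@(RB@np.array(b)+OB)+[*V,0]
def toolR(x,y): x=x/np.linalg.norm(x); y=y-x*(x@y); y=y/np.linalg.norm(y); return np.stack([x,y,np.cross(x,y)],1)
def go(pos,Rt,label=""):
    "pos = TCP target"
    s=arm.get_state(); R0=R.from_euler('xyz',s["ee_rot"]).as_matrix()
    for sg in(1,-1):
        T=Rt@np.diag([1,sg,sg]); w=R.from_matrix(T@R0.T).as_rotvec()
        print(label,"shift",np.round((np.array(pos)-s["eef_pos"])/.03,2),"turn",np.round(np.degrees(w)/5,2),"deg",np.degrees(np.linalg.norm(w)).round(1))
E
python3 - <<'E'
from plan import *
s=arm.get_state(); print(np.round(R.from_euler('xyz',s["ee_rot"]).as_matrix(),3).tolist())
k=bed([.1705,0,.02]); print("knob",k.round(4),"bedx",RBW[:,0].round(3),"bedz",RBW[:,2].round(3))
D=np.array([0,0,-1.])
go(k+[0,0,-.019],toolR(D,RBW[:,1]),"knob vert")
go(k-.019*RBW[:,2],toolR(-RBW[:,2],RBW[:,1]),"knob bed")
g=bed([.008,LO,.08]); print("ledge grasp",g.round(4))
go(g-.019*RBW[:,2],toolR(-RBW[:,2],RBW[:,0]),"ledge")
E
```

```text
[[-0.0, -0.303, -0.953], [-0.0, -0.953, 0.303], [-1.0, 0.0, 0.0]]
knob [0.5504 0.313  0.1546] bedx [0.249 0.829 0.5  ] bedz [-0.144 -0.479  0.866]
knob vert shift [ 11.53 -11.01  -3.03] turn [ -0.    -0.   -17.82] deg 89.1
knob vert shift [ 11.53 -11.01  -3.03] turn [ 0.   -0.   18.18] deg 90.9
knob bed shift [ 11.62 -10.71  -2.95] turn [  5.87   3.1  -17.37] deg 93.0
knob bed shift [ 11.62 -10.71  -2.95] turn [ 3.11 -5.89 17.73] deg 94.7
ledge grasp [0.5115 0.1464 0.1253]
ledge shift [ 10.32 -16.26  -3.92] turn [  2.74   8.86 -34.6 ] deg 179.1
ledge shift [ 10.32 -16.26  -3.92] turn [ 5.73 -1.77  0.18] deg 30.0
```

```bash
python3 - <<'E'
import numpy as np
for n in("top","side"):
    P=np.load(n+".npz")["w"].reshape(-1,3); P=P[np.isfinite(P[:,0])]
    P=P[(P[:,0]>.1)&(P[:,0]<1.0)&(P[:,1]>-.4)&(P[:,1]<1.0)&(P[:,2]<.8)]
    ix=(P[:,0]*20).astype(int); iy=np.floor(P[:,1]*20).astype(int)
    H=np.zeros((20,28),int)
    np.maximum.at(H,(ix,iy+8),(P[:,2]*100).astype(int))
    print(n,"cols y=-.4..1.0 step .05; rows x"); 
    for i in range(2,20): print(f"{i*.05:.2f}"," ".join(f"{h:2d}" for h in H[i]))
E
```

```text
top cols y=-.4..1.0 step .05; rows x
0.10  1  1  1  0  1  1 23 26 26 23  1  1  1  1  1  1  1  1  1 61 63  0  0  1  0  0  0  0
0.15  1  1  1  1  1  1  1  0  1  1  1  1  1  1  1  4  4  1 34 65 64  5  5  5  0  0  0  0
0.20  1  1  1  1  1  1  1  1  1  1  1  1  1  1  1  4  4  1 33 65 64 42 34  5  0  0  0  0
0.25  2  1  1  1  1  1  1  1  1  1  1  1  1  1  3  4  4  2  5  5 59 55 34  5  0  0  0  0
0.30  1  1  1  1  1  1  1  1  1  1  1  1  1  3  4  4  4  2  5  5  5  5  5  5  0  0  0  0
0.35  1  1  1  1  1  1  2  1  1  1  1  1  3  3  2  1  1  1  1  1  1  1  1  1  0  0  0  0
0.40  1  2  2  2 12 11 12  1  1  1  1  3  4  4  3  1  1  1  1  1  0  1  1  1  0  0  0  0
0.45  1  2  2  2  5  5  5  2  1  1 15 15 12 15 10  1  1  1  1  1  1  1  7  1  0  0  0  0
0.50  1  2  2  2  2  2  2  1  1  1 15 14 13 16 17  1  1  1  1 13 13 17 14  1  0  0  0  0
0.55  1  2  2  1  1  1  1  1  1  1 15 11 13 16 17  1  1  1  1 18 19 19 18  1  0  0  0  0
0.60  1  1  1  1  1  0  1  1  1  1  1  1  2 10  2  1  1  1  1 18 19 18 18  1  0  0  0  0
0.65  1  1  1  1  1  1  1  1  1  2  2  1  1  1  1  1  1  1  1 18 18 19 18 12  0  0  
[... 1478 characters left out ...]
 0  0  0  0  0  0  0  0  0  0  0  9  0  0  0  0  0 18 18 18 18  0  0  0  0  0
0.65  0  0  0  1  1  1  0  0  0  2  2  0  5  0  0  0  0  0  0 18 18 18 18  0  0  0  0  0
0.70  0  0 10 10 10  0  9  9  2  2  6  5  5  5  5  0  0  0  0 17 18  0  0  0  0  0  0  0
0.75  0  0 10 10 10  0  9  9  5  6  6  6  6  6  5  0  0 10 10 10 10  9  0  0  0  0  0  0
0.80  0  0  0  0  0  0  0  0  0  6  0  0  0  5  4  1 10 19 19 19 19 19  0  0  0  0  0  0
0.85  0  0  0  0  0  0  0  0  0  0  0  0  0  1  0  0 19 19 19 19 19 19  0  0  0  0  0  0
0.90  0  0  0  0  0  0  0  0  0  0  0  0  0  0  0  1 10 10 10 10 10  9  0  0  0  0  0  0
0.95  0  0  0  0  0  0  0  0  0  0  0  0  0  0  0  0  0  0  0  0  0  0  0  0  0  0  0  0
```

```bash
python3 - <<'E'
from h import *; from fit import *
C={n:np.load(n+".npz")["w"].reshape(-1,3) for n in("top","side")}
def reg(P,c,r,lo=-1): return P[np.isfinite(P[:,0])&(np.hypot(P[:,0]-c[0],P[:,1]-c[1])<r)&(P[:,2]>lo)]
def zb(P,c,r):
    Q=reg(P,c,r); Q=Q[np.abs(Q[:,2])<.03]; 
    for t in(.03,.008,.004):
        A=np.c_[Q[:,:2]-c,np.ones(len(Q))]; m=np.linalg.lstsq(A,Q[:,2],rcond=None)[0]; r_=np.abs(Q[:,2]-A@m); Q=Q[r_<t*.7]
    return m
for n in C:
    out=[]
    for c,f,p0 in(((.52,.23),vise_sdf,[.5281,.2386,1.279,.002,-.01]),((.47,-.19),board_sdf,[.47,-.193,.16,.452,-.116,.12])):
        P=reg(C[n],c,.22).copy(); m=zb(C[n],c,.3); P[:,2]-=np.c_[P[:,:2]-c,np.ones(len(P))]@m
        P=P[P[:,2]>.005]; p,k,e=solve(f,p0,P,gate=(.012,.008,.006)); print(n,m.round(4),p.round(4),np.degrees(p[[2,-1]]).round(2),k,e.round(5))
E
```

```text
top [ 0.0022 -0.0013  0.002 ] [ 5.2840e-01  2.3910e-01  1.2794e+00  1.2000e-03 -1.0700e-02] [73.3  -0.61] 3063 0.00165
top [-0.0005 -0.0027  0.0026] [ 0.47   -0.1916  0.1613  0.4522 -0.1153  0.1242] [9.24 7.11] 4587 0.0023
side [0.0026 0.0008 0.0016] [ 0.5292  0.238   1.2784  0.0018 -0.0094] [73.25 -0.54] 2795 0.00154
side [-0.0006  0.0006  0.0012] [ 0.4705 -0.1935  0.1584  0.4521 -0.1181  0.1172] [9.08 6.71] 5506 0.00149
```

```bash
python3 -m inch '0.9 -0.7 0.4 0 0 -1; 1 -1 0.4 0 0 -1; 1 -1 0 0 0 -1; 1 -1 0 0 0 -1; 1 -1 0 0 0 -1; 1 -1 0 0 0 -1; 1 -1 0 0 0 -1; 1 -1 0 0 0 -1; 1 -1 0 0 0 -1; 1 -1 0 0 0 -1; 1 -0.6 0 0 0 -1; 0 0 0 0 0 -1'; python3 -m inch '0.6 -0.7 0 0 0 -1; 0 0 0 0 0 -1; 0 0 0 0 0 -1; 0 0 0 0 0 -1; 0 0 0 0 0 -1; 0 0 0 0 0 -0.8; 0 0 0 0 0 0'; python3 - <<'E'
from plan import *
s=arm.get_state(); print(np.round(s["q"],3),s["eef_pos"],s["force"],s["t"])
p=arm.grab_frame("wrist"); save(p,"w1.png"); w=pts(p); np.savez("w1.npz",w=w)
k=bed([.1705,0,.02]); go(k+[0,0,-.019],toolR(np.array([0,0,-1.]),RBW[:,1]))
for r in arm.place_of(p,"knob")[:3]:
    c,q=r["position"]; print(r["confidence"],c*640,q*480,w[int(q*480),int(c*640)])
E
```

```text
t: 2.4
eef_pos: [0.5332, 0.3326, 0.2503]
ee_rot: [2.825, 1.57, -1.677]
force: [-0.3, 1.2, 0.1]
width: 0.0878
t: 3.28
eef_pos: [0.5495, 0.3132, 0.2506]
ee_rot: [-0.185, 1.571, 1.096]
force: [-0.1, 0.3, 0.0]
width: 0.0874
[ 0.826  0.276 -0.052 -0.    -1.243 -1.116] [0.54951323 0.31322422 0.25059159] [-0.07806106  0.34682227  0.03898446] 3.275
 shift [ 0.03 -0.01 -3.83] turn [-0.    0.   -0.03] deg 0.2
 shift [ 0.03 -0.01 -3.83] turn [-0.   -0.   35.97] deg 179.8
0.93 308.032 235.92 [0.54900232 0.30536496 0.16844697]
```

View pics/w1.png

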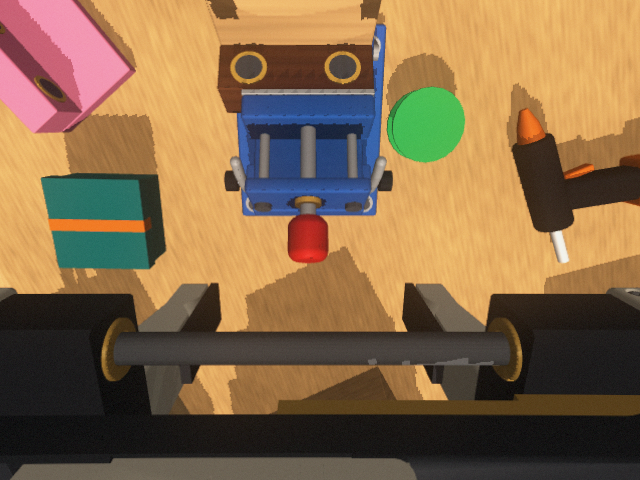

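```bash
python3 - <<'E'
from plan import *
w=np.load("w1.npz")["w"].reshape(-1,3); P=w[np.isfinite(w[:,0])]
k=bed([.1695,0,.02]); b=(P-k)@RBW   # bed coords about knob centre
Q=P[(np.abs(b[:,0])<.012)&(np.abs(b[:,1])<.03)&(np.abs(b[:,2])<.03)]; B=(Q-k)@RBW
f=least_squares(lambda z:np.hypot(B[:,1]-z[0],B[:,2]-z[1])-.015,[0,0],loss='soft_l1',f_scale=.001)
print("knob y,z off",f.x,len(Q)); a=b[(np.abs(b[:,1])<.012)&(np.abs(b[:,2]-f.x[1])<.02)&(np.abs(b[:,0])<.04)&(b[:,2]>.006)]
print("x range",np.percentile(a[:,0],[1,50,99]))
P=P[(P[:,2]>.02)]
p,n,e=solve(vise_sdf,[.5285,.2385,1.279,.0015,-.01],P,gate=(.01,.006)); print(p.round(4),np.degrees(p[2]),n,e)
E
```

```text
knob y,z off [-0.0011656   0.00080973] 1301
x range [-0.03941999 -0.00716596  0.01655704]
[ 0.5295  0.2377  1.2853  0.0021 -0.0094] 73.64166476221786 30118 0.0007934090197436773
```

Wrist view: the knob is at (308,240), centred under the gripper, with the ledge and its cups at (300,65). The fit agrees with the earlier ones to about 1 mm, so I'll go down and grip the knob.

```bash
sed -i 's/^V=.*/V=np.array([.5292,.2379]); VY=1.2840; LO=-.0096/' plan.py; python3 -m inch '0 0 -1 0 0 0; 0 0 -1 0 0 0; 0 0 -1 0 0 0; 0 0 -0.8 0 0 0; 0 0 0 0 0 0' ; python3 -m inch '0 0 0 0 0 0;0 0 0 0 0 0;0 0 0 0 0 0;0 0 0 0 0 0;0 0 0 0 0 0;0 0 0 0 0 0; 0 0 0 0 0 0; 0 0 0 0 0 0' 0 40; python3 - <<'E'
from plan import *
print(bed([.1695,0,.02]), (RBW[:,0]*.045/.03).round(3)); print(arm.get_state()["width"])
E
```

```text
t: 4.0
eef_pos: [0.5486, 0.3124, 0.1347]
ee_rot: [2.602, 1.567, -2.4]
force: [0.7, 0.4, 0.3]
width: 0.0875
t: 5.0
eef_pos: [0.5521, 0.3126, 0.1368]
ee_rot: [-1.397, 1.567, -0.116]
force: [13.2, -3.9, -5.1]
width: 0.0285
[0.55092279 0.31155477 0.15407051] [0.367 1.246 0.75 ]
0.02854626024213266
```

```bash
python3 -m inch '.03 .12 .07 0 0 0;.03 .12 .07 0 0 0;.03 .12 .07 0 0 0;.03 .12 .07 0 0 0;.03 .12 .07 0 0 0;.03 .12 .07 0 0 0;.03 .12 .07 0 0 0;.03 .12 .07 0 0 0;.03 .12 .07 0 0 0;.03 .12 .07 0 0 0;0 0 0 0 0 0'; python3 - <<'E'
from plan import *
s=arm.get_state(); d=s["eef_pos"]-[0.5521, 0.3126, 0.1368]; print(d@RBW, s["force"]@RBW, s["width"])
E
```

```text
t: 6.38
eef_pos: [0.5623, 0.3469, 0.1574]
ee_rot: [-1.89, 1.566, -0.61]
force: [19.5, -9.2, -7.3]
width: 0.0285
[ 4.12929957e-02 -3.72005674e-05 -3.46887139e-05] [ -6.52704955 -21.2752495   -4.64040097] 0.028487588260053306
```

```bash
python3 -m inch '.1 .04 .04 0 0 0;.05 .06 .04 0 0 0;.02 .06 .04 0 0 0;0 0 0 0 0 0;0 0 0 0 0 0'; python3 - <<'E'
from plan import *
s=arm.get_state(); d=s["eef_pos"]-[0.5521, 0.3126, 0.1368]; print(d@RBW, s["force"]@RBW, s["width"])
E
```

```text
t: 7.0
eef_pos: [0.5628, 0.3487, 0.1585]
ee_rot: [2.937, 1.561, -2.068]
force: [5.9, -14.9, -8.2]
width: 0.0288
[ 4.34670699e-02 -5.50839677e-05 -1.18291492e-05] [-14.9818342   -9.89627498  -0.77396887] 0.028816213221500228
```

```bash
python3 -m inch '.03 .08 .05 0 0 0;0 0 0 0 0 0'; python3 - <<'E'
from plan import *
s=arm.get_state(); d=s["eef_pos"]-[0.5521, 0.3126, 0.1368]; print(d@RBW, s["force"]@RBW, s["width"])
E
```

```text
t: 7.25
eef_pos: [0.5627, 0.3487, 0.1585]
ee_rot: [2.886, 1.555, -2.12]
force: [6.3, -20.5, -10.8]
width: 0.0285
[4.34532677e-02 6.43925413e-06 1.92020695e-05] [-20.87202472 -11.83042765  -0.36376241] 0.028503785031024055
```

The jaw is at its stop: the force rose from 15 to 21 N with no motion. Now I'll relax the pull, release and rise.

```bash
python3 -m inch '-.03 -.12 -.07 0 0 0;0 0 0 0 0 0'; python3 -m inch '0 0 0 0 0 0;0 0 0 0 0 0;0 0 0 0 0 0;0 0 0 0 0 0' 1; python3 -m inch '0 0 .6 0 0 0;0 0 1 0 0 0;0 0 1 0 0 0;0 0 1 0 0 0; 0 0 .6 0 0 0;0 0 0 0 0 0'; python3 - <<'E'
from plan import *
s=arm.get_state(); print(s["q"].round(3))
p=arm.grab_frame("wrist"); save(p,"w2.png"); P=pts(p).reshape(-1,3); P=P[np.isfinite(P[:,0])&(P[:,2]>.02)]
f,n,e=solve(vise_sdf,[.5292,.2379,1.284,.045,-.01],P,gate=(.01,.006)); print(f.round(4),np.degrees(f[2]),n,e)
g=bed([.008,LO,.08]); z=RBW[:,2]
go(g+.051*z,toolR(-z,RBW[:,0]),"pre"); go(g-.019*z,toolR(-z,RBW[:,0]),"grasp")
E
```

```text
t: 7.5
eef_pos: [0.5629, 0.3487, 0.1585]
ee_rot: [2.902, 1.563, -2.102]
force: [3.8, -12.2, -5.8]
width: 0.0286
t: 8.0
eef_pos: [0.5636, 0.3533, 0.1608]
ee_rot: [-0.3, 1.57, 0.98]
force: [0.4, -0.5, -0.6]
width: 0.0631
t: 8.75
eef_pos: [0.564, 0.3533, 0.2886]
ee_rot: [-0.491, 1.568, 0.79]
force: [0.5, -0.7, -1.1]
width: 0.0879
[ 0.852  0.312  0.084  0.    -1.339 -1.142]
[ 0.5293  0.2377  1.2829  0.0452 -0.0099] 73.50544621678328 20798 0.0008709753710638979
pre shift [-1.95 -7.72 -3.91] turn [  5.84   3.18 -17.51] deg 93.6
pre shift [-1.95 -7.72 -3.91] turn [ 3.16 -5.85 17.59] deg 94.0
grasp shift [-1.62 -6.6  -5.94] turn [  5.84   3.18 -17.51] deg 93.6
grasp shift [-1.62 -6.6  -5.94] turn [ 3.16 -5.85 17.59] deg 94.0
```

```bash
python3 -m inch '-.1 -.43 0 .176 -.325 .977;-.1 -.43 0 .176 -.325 .977;-.1 -.43 0 .176 -.325 .977;-.1 -.43 0 .176 -.325 .977;-.1 -.43 0 .176 -.325 .977;-.1 -.43 0 .176 -.325 .977;-.1 -.43 0 .176 -.325 .977;-.1 -.43 0 .176 -.325 .977;-.1 -.43 0 .176 -.325 .977;-.1 -.43 0 .176 -.325 .977;-.1 -.43 0 .176 -.325 .977;-.1 -.43 0 .176 -.325 .977' .5;  python3 -m inch '-.1 -.43 0 .176 -.325 .977;-.1 -.43 0 .176 -.325 .977;-.1 -.43 -.4 .176 -.325 .977;-.15 -.43 -.5 .176 -.325 .977;-.15 -.43 -.5 .176 -.325 .977;-.15 -.43 -.5 .176 -.325 .977;0 0 -.7 0 0 0;0 0 -.7 0 0 0;0 0 -.6 0 0 0;0 0 0 0 0 0'; python3 - <<'E'
from plan import *
s=arm.get_state(); print(s["q"].round(3))
p=arm.grab_frame("wrist"); save(p,"w3.png"); P=pts(p).reshape(-1,3); P=P[np.isfinite(P[:,0])&(P[:,2]>.02)]
f,n,e=solve(vise_sdf,[.5292,.2379,1.284,.045,-.01],P,gate=(.01,.006)); print(f.round(4),np.degrees(f[2]),n,e)
g=bed([.008,LO,.08]); z=RBW[:,2]
go(g+.051*z,toolR(-z,RBW[:,0]),"pre"); go(g-.019*z,toolR(-z,RBW[:,0]),"grasp")
E
```

```text
t: 10.3
eef_pos: [0.5267, 0.1974, 0.285]
ee_rot: [-1.3, 1.202, 1.018]
force: [0.9, -0.1, -0.6]
width: 0.044
t: 11.55
eef_pos: [0.5041, 0.121, 0.1676]
ee_rot: [-1.565, 1.049, 1.289]
force: [-0.1, 0.3, -0.0]
width: 0.0434
[ 0.228  0.099 -0.367 -0.579 -0.919  1.37 ]
[ 0.5294  0.2359  1.287   0.0469 -0.0087] 73.73909676847565 31664 0.000521656553217318
pre shift [0.   0.02 0.02] turn [  5.07  17.25 -31.18] deg 180.0
pre shift [0.   0.02 0.02] turn [ 0.01 -0.02 -0.  ] deg 0.1
grasp shift [ 0.33  1.13 -2.  ] turn [  5.07  17.25 -31.18] deg 180.0
grasp shift [ 0.33  1.13 -2.  ] turn [ 0.01 -0.02 -0.  ] deg 0.1
```

View pics/w3.png

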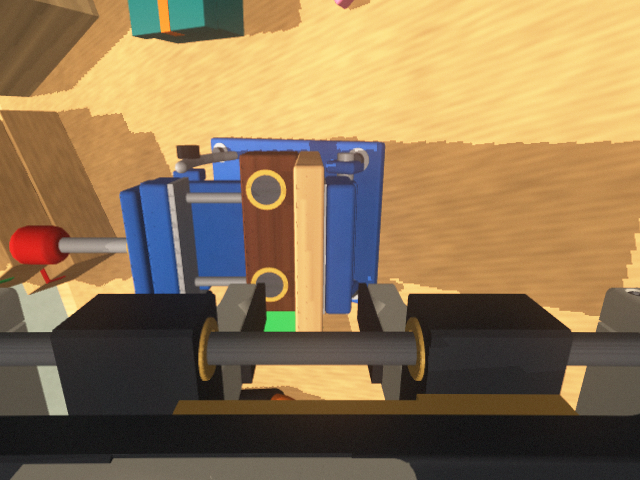

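The ledge's pale back board (295–323 px) lies midway between the fingers, and the jaw is open with the knob at (40,245). Next I'll descend along the bed normal and grip.

```bash
python3 -m inch '.08 .28 -.5 0 0 0;.08 .28 -.5 0 0 0;.08 .28 -.5 0 0 0;.08 .28 -.5 0 0 0;0 0 0 0 0 0'; python3 -m inch '0 0 0 0 0 0;0 0 0 0 0 0;0 0 0 0 0 0;0 0 0 0 0 0;0 0 0 0 0 0;0 0 0 0 0 0' 0 40;python3 - <<'E'
from plan import *
s=arm.get_state(); print(s["force"]@RBW, s["width"]); print("lift dir bedz*.5",(RBW[:,2]*.5).round(3))
E
```

```text
t: 12.22
eef_pos: [0.514, 0.1547, 0.1078]
ee_rot: [-1.566, 1.049, 1.288]
force: [0.4, -0.2, -0.3]
width: 0.0437
t: 12.98
eef_pos: [0.515, 0.1543, 0.1102]
ee_rot: [-1.573, 1.047, 1.282]
force: [-1.5, -0.1, 6.3]
width: 0.0159
[2.69501793 1.39979383 5.73777284] 0.015929404096809447
lift dir bedz*.5 [-0.071 -0.24   0.433]
```

```bash
python3 -m inch '0 -.04 .12 0 0 0;-.02 -.08 .25 0 0 0;-.05 -.16 .48 0 0 0;-.05 -.16 .48 0 0 0;-.05 -.16 .48 0 0 0;-.05 -.16 .48 0 0 0;-.05 -.16 .48 0 0 0;-.05 -.16 .48 0 0 0; 0 -.1 .8 0 0 0; 0 -.1 .9 0 0 0;0 0 .5 0 0 0;0 0 0 0 0 0'; python3 - <<'E'
from plan import *
s=arm.get_state(); print(s["q"].round(3),s["width"],s["force"])
C={}
for n in("top","side"):
    p=arm.grab_frame(n); np.savez(n+"1.npz",w=pts(p)); save(p,n+"1.png")
p=arm.grab_frame("wrist"); w=pts(p).reshape(-1,3); w=w[np.isfinite(w[:,0])]
# ledge pose in tool frame
T=R.from_euler('xyz',s["ee_rot"]).as_matrix(); Q=(w-s["eef_pos"])@T
# expected: ledge z = -tool x, ledge x = -tool y (or +); p = lateral(ledge y), height offset, tilt
def f(p,Q):  # tool->ledge, ledge axes: z=-tx, x=-ty, y=-tz?
    M=np.stack([[0,-1,0],[0,0,1],[-1,0,0]]).astype(float)
    if np.linalg.det(M)<0: M[1]*=-1
    L=Q@M.T; L=L@Rz(p[3])@Ry(p[4])@np.array([[1,0,0],[0,np.cos(p[5]),-np.sin(p[5])],[0,np.sin(p[5]),np.cos(p[5])]])
    return ledge_sdf(L-[p[0],p[1],p[2]]+[0,0,0])
Q=Q[(np.abs(Q[:,0])<.12)&(np.abs(Q[:,1])<.06)&(np.abs(Q[:,2])<.09)]
r=solve(f,[.02,0,-.061,0,0,0],Q,gate=(.015,.008,.005)); print(np.round(r[0],4),r[1:])
E
```

```text
t: 14.48
eef_pos: [0.5055, 0.116, 0.2742]
ee_rot: [-1.575, 1.046, 1.28]
force: [0.2, 0.3, -3.6]
width: 0.0161
[ 0.233 -0.008 -0.245 -0.506 -1.108  1.229] 0.016097872744859285 [ 0.16703172  0.31348216 -3.64844925]
[ 0.0193  0.0013 -0.0631  0.0004 -0.0079  0.0007] (18239, np.float64(0.0004865790489947397))
```

Lifted. Measured in the hand, the ledge's foot is 63 mm below the TCP and square, which matches what the grip geometry predicts. Next is the carry to the free end of the board.

```bash
cat > place.py <<'E'
from plan import *
FY=np.radians(6.9); F=np.array([.4522,-.1168]); L=F+Rz(FY)[:2,:2]@[0,-.153]
tcp=np.array([*L,.012])+Rz(FY)@[-.0193,-.0013,.0631]
Rp=toolR(np.array([0,0,-1.]),-Rz(FY)[:,0])
E
python3 - <<'E'
from place import *
print(L,tcp); go(tcp+[0,0,.06],Rp,"above")
E
```

```text
[ 0.47058094 -0.26869187] [ 0.4515769 -0.2723011  0.0751   ]
above shift [ -1.76 -12.94  -4.56] turn [ -4.11   4.83 -13.01] deg 72.3
above shift [ -1.76 -12.94  -4.56] turn [-5.38 -4.58 22.08] deg 115.9
```

```bash
python3 -m inch '0 -.4 0 -.228 .268 -.723;-.1 -.7 0 -.228 .268 -.723;-.1 -.74 0 -.228 .268 -.723;-.1 -.74 0 -.228 .268 -.723;-.1 -.74 0 -.228 .268 -.723;-.1 -.74 0 -.228 .268 -.723;-.1 -.74 0 -.228 .268 -.723;-.1 -.74 0 -.228 .268 -.723;-.1 -.74 0 -.228 .268 -.723;-.1 -.74 0 -.228 .268 -.723;-.1 -.74 0 -.228 .268 -.723;-.1 -.74 0 -.228 .268 -.723'; python3 -m inch '-.1 -.74 0 -.228 .268 -.723;-.1 -.74 0 -.228 .268 -.723;-.1 -.74 0 -.228 .268 -.723;-.1 -.74 0 -.228 .268 -.723;-.1 -.74 0 -.228 .268 -.723;-.16 -.74 0 -.228 .268 -.723;0 0 0 0 0 0;0 0 0 0 0 0'; python3 - <<'E'
from place import *
go(tcp+[0,0,.06],Rp,"above"); s=arm.get_state(); print(s["q"].round(3),s["width"])
p=arm.grab_frame("wrist"); save(p,"w4.png"); P=pts(p).reshape(-1,3); P=P[np.isfinite(P[:,0])]
Q=P[(P[:,2]<.125)&(P[:,2]>.004)]
r=solve(board_sdf,[.4702,-.1928,.16,*F,FY],Q,gate=(.012,.008,.005)); print(r[0].round(4),np.degrees(r[0][[2,5]]),r[1:])
Z=P[np.abs(P[:,2])<.006,2]; print("table z",np.median(Z),len(Z))
for n in("top","side"):
    q=arm.grab_frame(n); save(q,n+"2.png"); np.savez(n+"2.npz",w=pts(q))
E
```

```text
t: 16.12
eef_pos: [0.4715, -0.1395, 0.2718]
ee_rot: [-1.174, 1.389, 0.894]
force: [-0.7, -1.0, -2.8]
width: 0.0162
t: 17.12
eef_pos: [0.4522, -0.2718, 0.2722]
ee_rot: [-2.676, 1.57, -0.984]
force: [-0.4, 1.4, -2.5]
width: 0.0158
above shift [-0.02 -0.02 -4.57] turn [ 0.    0.   -0.01] deg 0.1
above shift [-0.02 -0.02 -4.57] turn [-0.000e+00  1.000e-02  3.599e+01] deg 180.0
[-0.169  0.086 -0.238  0.    -1.246  0.29 ] 0.015767078275881627
[ 0.4713 -0.1938  0.1606  0.4522 -0.1168  0.1204] [9.20093034 6.9       ] (6192, np.float64(0.0010610812980295474))
table z 0.0017945390743457634 160712
```

View pics/w4.png

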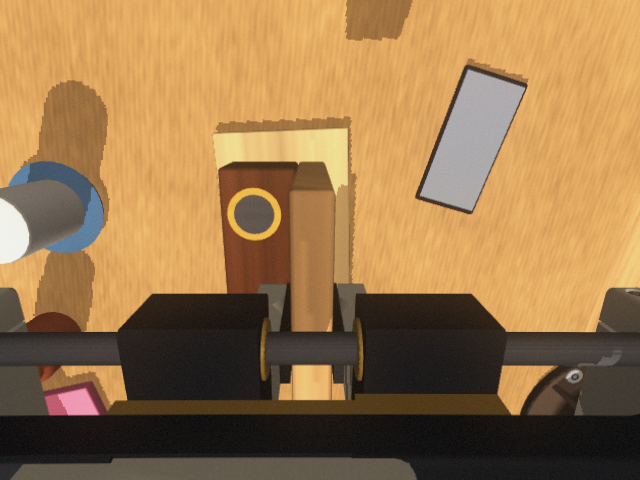

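The ledge hangs upright over the free end of the board, which shows at (215–350,130+) with margin beyond the ledge. Descending now.

```bash
python3 -m inch '-.02 -.02 -.6 0 0 0;0 0 -.9 0 0 0;0 0 -.9 0 0 0;0 0 -.9 0 0 0;0 0 -.8 0 0 0;0 0 -.6 0 0 0;0 0 -.6 0 0 0;0 0 -.5 0 0 0;0 0 -.3 0 0 0;0 0 -.2 0 0 0;0 0 0 0 0 0;0 0 0 0 0 0'; python3 - <<'E'
from place import *
go(tcp,Rp,"t"); print(arm.get_state()["force"])
E
```

```text
t: 18.77
eef_pos: [0.452, -0.2731, 0.0845]
ee_rot: [-2.456, 1.568, -0.764]
force: [0.6, 0.4, -3.1]
width: 0.0158
t shift [-0.02  0.03 -0.31] turn [ 0.02  0.02 -0.  ] deg 0.2
t shift [-0.02  0.03 -0.31] turn [-3.0e-02  3.0e-02  3.6e+01] deg 180.0
[ 0.60561242  0.40641041 -3.12335438]
```

```bash
python3 -m inch '0 0 -.08 0 0 0;0 0 -.08 0 0 0;0 0 -.05 0 0 0;0 0 -.03 0 0 0;0 0 0 0 0 0'; python3 -m inch '0 0 -.03 0 0 0;0 0 0 0 0 0';  python3 -m inch '0 0 -.03 0 0 0;0 0 0 0 0 0'
```

```text
t: 19.4
eef_pos: [0.4517, -0.273, 0.0768]
ee_rot: [-2.707, 1.569, -1.016]
force: [0.5, -0.2, -2.5]
width: 0.0159
t: 19.65
eef_pos: [0.4517, -0.2729, 0.0759]
ee_rot: [-2.656, 1.569, -0.965]
force: [0.8, -0.3, -3.0]
width: 0.0157
t: 19.9
eef_pos: [0.4517, -0.273, 0.075]
ee_rot: [-2.669, 1.569, -0.977]
force: [0.1, -1.1, -2.3]
width: 0.0156
```

```bash
python3 -m inch '0 0 -.03 0 0 0;0 0 0 0 0 0';  python3 -m inch '0 0 -.03 0 0 0;0 0 0 0 0 0'
```

```text
t: 20.15
eef_pos: [0.4518, -0.2731, 0.0746]
ee_rot: [-2.618, 1.568, -0.926]
force: [-1.4, 1.0, 3.2]
width: 0.0156
t: 20.4
eef_pos: [0.4519, -0.2731, 0.0746]
ee_rot: [-2.585, 1.568, -0.893]
force: [-3.6, 2.7, 12.8]
width: 0.0157
```

Contact at TCP z 0.0746 m (predicted 0.0751). I'll ease off, release and retreat straight up.

```bash
python3 -m inch '0 0 .04 0 0 0;0 0 0 0 0 0'; python3 -m inch '0 0 0 0 0 0;0 0 0 0 0 0;0 0 0 0 0 0;0 0 0 0 0 0' .5; python3 -m inch '0 0 .2 0 0 0;0 0 .5 0 0 0;0 0 .8 0 0 0;0 0 1 0 0 0;0 0 1 0 0 0; 0 0 1 0 0 0; 0 0 1 0 0 0; -.4 .6 .4 0 0 0;-.6 1 0 0 0 0;-.6 1 0 0 0 0;-.4 1 0 0 0 0;0 0 0 0 0 0'; python3 - <<'E'
from place import *
ims=[]
for n in("top","side"):
    p=arm.grab_frame(n); ims.append(p["frame"][...,::-1]); P=pts(p).reshape(-1,3); P=P[np.isfinite(P[:,0])&(np.hypot(P[:,0]-.47,P[:,1]+.19)<.23)&(P[:,2]<.14)&(P[:,2]>.006)]
    P=P-[0,0,.0022 if n=="top" else .0012]
    def f(p,P):
        N=(P-[p[6],p[7],.012])@Rz(p[8]); return np.minimum(board_sdf(p,P),ledge_sdf(N))
    r=solve(f,[.4704,-.193,.16,*F,FY,*L,FY],P,gate=(.012,.008,.006)); print(n,r[0].round(4),np.degrees(r[0][[2,5,8]]).round(2),r[1:])
a=cv2.resize(ims[0][200:350,300:500],(400,300)); b=cv2.resize(ims[1][130:430,200:500],(400,400)); 
cv2.imwrite("pics/fin.png",np.vstack([a,b])[:600])
E
```

```text
t: 20.65
eef_pos: [0.4518, -0.273, 0.0746]
ee_rot: [-2.559, 1.569, -0.868]
force: [-0.2, 0.2, 2.5]
width: 0.0157
t: 21.15
eef_pos: [0.4517, -0.273, 0.0744]
ee_rot: [-2.678, 1.569, -0.987]
force: [-0.1, -0.2, -0.1]
width: 0.0432
t: 22.65
eef_pos: [0.3912, -0.1638, 0.2531]
ee_rot: [-1.986, 1.567, -0.292]
force: [1.2, -0.4, 0.6]
width: 0.0437
top [ 0.4697 -0.1919  0.1577  0.4479 -0.0869  0.1009  0.4697 -0.2668  0.0992] [9.04 5.78 5.68] (1594, np.float64(0.002263149727365521))
side [ 0.4705 -0.1932  0.1574  0.4521 -0.118   0.1126  0.4703 -0.2704  0.1172] [9.02 6.45 6.71] (5495, np.float64(0.0012316148578647573))
```

View pics/fin.png

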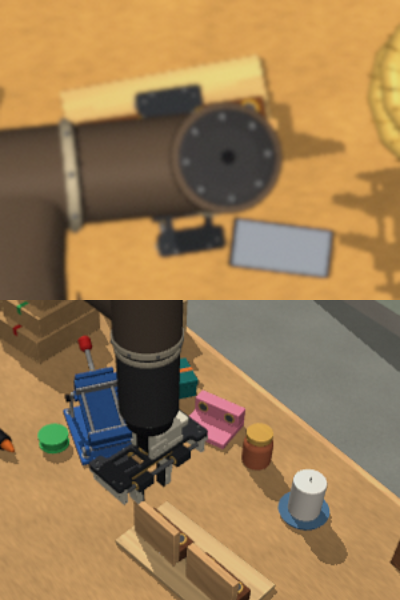

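In the side view both ledges stand upright and parallel on the board. The arm hides them from the top camera, so I'll move it clear for one last check of the top view and the jaw.

```bash
python3 -m inch '0 .6 .6 0 0 0;0 1 .6 0 0 0;.3 1 .3 0 0 0;.3 1 0 0 0 0;.3 1 0 0 0 0;.3 1 0 0 0 0;0 1 0 0 0 0;0 1 0 0 0 0;0 .6 0 0 0 0;0 0 0 0 0 0'; python3 - <<'E'
from place import *
p=arm.grab_frame("top"); save(p,"f.png"); P=pts(p).reshape(-1,3); P=P[np.isfinite(P[:,0])]
Q=P[(np.hypot(P[:,0]-.47,P[:,1]+.19)<.23)&(P[:,2]<.14)&(P[:,2]>.008)]-[0,0,.0024]
def f(p,P):
    N=(P-[p[6],p[7],.012])@Rz(p[8]); return np.minimum(board_sdf(p,P),ledge_sdf(N))
r=solve(f,[.4704,-.193,.16,*F,FY,*L,FY],Q,gate=(.012,.008,.006)); print(r[0].round(4),np.degrees(r[0][[2,5,8]]).round(2),r[1:])
p=arm.grab_frame("side"); P=pts(p).reshape(-1,3); P=P[np.isfinite(P[:,0])&(np.hypot(P[:,0]-.53,P[:,1]-.23)<.17)&(P[:,2]>.008)&(P[:,2]<.22)]
def g(q,P):
    B=((P-[*V,0])@Rz(VY)-OB)@RB; r=np.maximum(np.hypot(B[:,1],B[:,2]-.02)-.015,np.abs(B[:,0]-.168-q[0])-.0165)
    return np.minimum(r,sdf(B,[.0565+q[0],-.05,0],[.0805+q[0],.05,.038]))
print("joint",solve(g,[.043],P,gate=(.012,.006)))
cv2.imwrite("pics/f2.png",cv2.resize(cv2.imread("pics/f.png")[100:400,130:530],(800,600),interpolation=3))
E
```

```text
t: 24.0
eef_pos: [0.4283, 0.0815, 0.2965]
ee_rot: [-2.907, 1.569, -1.215]
force: [0.4, 0.3, -0.4]
width: 0.0437
[ 0.4713 -0.1934  0.1458  0.4519 -0.1163  0.1177  0.4706 -0.2685  0.1173] [8.35 6.74 6.72] (4589, np.float64(0.0020338007779081256))
joint (array([0.04473279]), 290, np.float64(0.0019358861009909113))
```

View pics/f2.png

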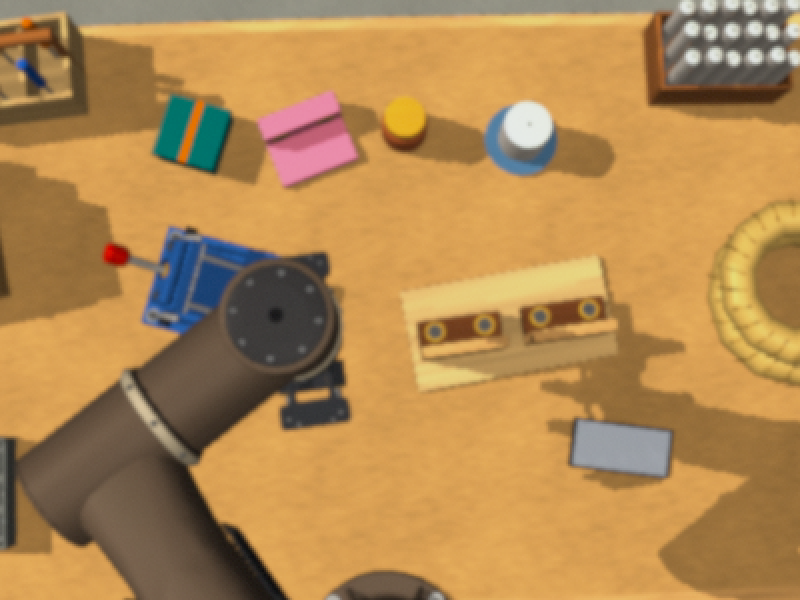

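Both ledges stand in line on the board, at (460,330) and (565,315). The jaw is open with the knob at (117,254), and the other visible items are unmoved.

```bash
python3 -c "
from station import arm
print(arm.job_done())"
```

```text
the job is handed in; nothing more can be done
None
```

I pulled the jaw fully open by its red knob, then lifted the candle ledge out and stood it upright on the free end of the drying board. The job was handed in at about 24 s of the 58 s allowed.

**Jaw:** it reached its stop, where pulling harder gave no more motion. Afterwards the cameras put it at 44.7 to 45.2 mm; one close wrist view, which was 1–2 mm off overall, read 46.9 mm.

**Ledge:** the final top view puts it in line with the finished one and parallel to within 0.1° (side view: 0.3°). The gap between them is about 33 mm, and it stands about 15 mm in from the board's end. It was set down at low force: about 13 N at most, eased to about 2.5 N before release.

**Finished ledge and other items:** the finished ledge is where it was, to within measurement error (1–2 mm). The other loose items looked unmoved in the last top view, except the ribbon and the glue gun. The arm hid those two; it passed well above both and no stray contact force showed.

**Failed check:** one earlier top-view fit put the finished ledge about 30 mm off because the arm was blocking the view. I discarded it, and the clear top view confirmed the position.

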